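Unlock and raise the camera-stand column for its locking pin

TASK

Get the inspection-camera stand ready for its locking pin: turn both wing-knob clamps anticlockwise all the way to their stops, one after the other, so that their ears swing clear of the collar. Then take the spigot on top of the column and draw the column straight up out of its snug sleeve until the pin hole in the dark groove stands clear above the sleeve's rim (its centre about 11 mm above the rim), and finish still holding it there, because it sinks back if let go. Do not lift, tip or drag the stand, and leave the other things on the desk alone.

Things in the scene. Friction and masses are not known exactly. Their poses are not given: they have to be found in the camera images.
- stand: the loose 2.6 kg camera stand: grey base plate 124 (x) x 164 (y) x 14 mm on the desk, an upright aluminium guide sleeve 48 mm across in its middle with a 21.5 mm bore, and at the sleeve's top two lugs reaching 73 mm out to +y and -y. Origin under the middle of the base, on the bore axis; z up the bore. It slides on the desk if pushed sideways with some 12 N or more
- sleeve_rim (a point): centre of the sleeve's top rim, 95 mm above the stand's origin, on the bore axis; axes of the stand
- clamp_a (a joint): captive clamp bolt on the stand's +y lug, 52 mm from the bore axis; 0 = ear over the column's collar (locked), grows anticlockwise seen from above, hard stop at 1.40 rad (ear clear). It starts between 0 and 0.25. Turns stiffly (about 0.06 N m) and stays where left
- clamp_b (a joint): the same on the stand's -y lug
- clamp_a_wing (a point): on clamp_a's bolt axis, in the upper half of its black wing knob, 129.5 mm above the stand's origin. The wing is 12 mm thick, 46 mm long along this point's x axis, 26 mm high (its top 12 mm above the point, its foot 14 mm below; the 5 mm steel ear is 20 to 25 mm below the point). The point turns with the knob. Grip the wing across its thickness from above; 50 mm opening is ample
- clamp_b_wing (a point): the same for clamp_b
- column: the loose 0.34 kg column: 20 mm steel bar, standing in the sleeve, held down by the two ears. Origin at its foot, z up along it. From the foot: bar to 74 mm, dark collar 42 mm across from 74 to 82 mm (it rests on the rim when down), bar to 128 mm, then the spigot. 74 mm of it is in the bore when down
- pin_hole (a point): centre of the cross hole in the column, 36 mm above its foot, in a dark turned groove 10 mm high; starts 38 mm below the sleeve's rim, hidden in the sleeve
- spigot (a point): on the column axis, 150 mm above its foot: middle of the plain cylindrical spigot, 26 mm across, that runs from 128 to 168 mm above the foot (a 10 mm stud stands 8 mm above it); starts 171 mm above the desk, knob tops are at 141.5 mm
- ring_pin: loose steel ring pin lying on the desk, 70 mm long; leave it
- multimeter: yellow multimeter lying on the desk, 150 x 80 x 40 mm; leave it
- screwdriver: yellow screwdriver lying on the desk, 172 mm; leave it
- usb_stick: blue USB stick lying on the desk, 56 mm; leave it

How it is judged:
On the way, in this order (a step that is already met when the one before it is completed fails the run):
1. both clamps turned to their stops, the column still down (value of joint each of clamp_a, clamp_b above 1.27 rad and z of pin_hole in the frame of sleeve_rim below -0.03 m), for 0.2 s.
2. the column drawn up so that the pin hole stands above the rim, held by the fingers (z of pin_hole in the frame of sleeve_rim above 0.004 m and contact force between the fingers and column above 2 N), for 0.2 s.
At the end, for the whole second after the job is handed in: Clamps at their stops (over 1.2 of 1.40 rad); pin hole centre 4 to 18 mm above the rim; column at rest, within 0.07 rad of the bore, gripped (over 2 N), not jammed (under 20 N between column and stand); stand upright, within 20 mm of its start; other things within 30 mm (all of step 2 and value of joint each of clamp_a, clamp_b above 1.2 rad and z of pin_hole in the frame of sleeve_rim below 0.018 m and angle between the z axis of column and the z axis of stand, either way round below 0.07 rad and contact force between column and stand below 20 N and linear speed of column below 0.02 m/s and distance of stand from where it was at the start of the episode below 0.02 m and angle between stand's own z axis and vertical below 0.03 rad); the arm keeps its last pose, push and grip.
It fails at once if the stand lifted, tipped or dragged (over 20 mm or 0.1 rad) (distance of stand from where it was at the start of the episode above 0.02 m or angle between stand's own z axis and vertical above 0.1 rad).
It fails at once if the column pulled right out of the sleeve (z of column in the frame of sleeve_rim above 0 m).
It fails at once if another thing on the desk displaced by more than 30 mm (distance of any of ring_pin, multimeter, screwdriver, usb_stick from where it was at the start of the episode above 0.03 m).
It also fails if it takes over 64 s, if anything falls off the work surface, if the arm or the gripper's body presses on something with over 40 N, if the wrist force passes 120 N, or if a joint passes its speed limit or range.

ROBOT

A 7-joint arm with a two-finger parallel gripper is mounted at the origin on a cart in front of the work surface, level with it; the furniture and walls round the work are solid. World frame = base frame: x ahead of the robot, y to its left, z up, the work surface at z = 0. Lengths are in m, angles in rad, forces in N, time in s.
With the tool pointing down it reaches from about 0.35 to 0.9 m from the base axis. Payload 19.9 kg.
Tool frame: the origin (TCP) lies between the finger pads; the fingertips stand 19 mm ahead of it and the grasp point (between the pads) is the TCP; z points along the fingers, y is the line along which they close (so a half turn about z gives the same grasp; the last joint's range is limited). The gripper opens to 94 mm and grips with 3 to 60 N. Pads are 16 mm wide; open, the fingers measure 119 mm over their backs; the gripper's body (75 mm by 177 mm) begins 78 mm behind the grasp point.
Start: joints at [1.157, 0.417, -0.01, 1.614, 0.005, 1.111, -0.053], TCP at [0.228, -0.582, 0.224] pointing down, gripper open.
Joint ranges: [-2.81, 2.81], [-0.39, 2.02], [-1.27, 1.25], [0.06, 2.57], [-1.19, 4.33], [0.19, 2], [-2.82, 2.82]. Speed limits (rad/s): [1.89, 1.89, 2.39, 2.39, 3.01, 3.01, 3.01].

INTERFACE

Orientations are given as a 3x3 rotation matrix whose columns are the frame's x, y, z axes.
In Python, from rig import robot gives the robot as it stands. Calls block until the motion is done:
- robot.move_ptp(position, orientation): joint-space move of the TCP to a pose.
- robot.move_linear(position, velocity=0.15, frame=None, threshold=None): straight line of the TCP; frame=None keeps the orientation; velocity is the mean speed in m/s. With threshold (N) it stops when the force on the tool has changed by that much, and returns True; else False.
- robot.goto_joints(angles): joint-space move.
- robot.gripper_to(opening): finger opening in m; the grip force is fixed at half the most; returns when the fingers have stopped.
- robot.pause(seconds).
- robot.ik(position, orientation): joint angles nearest the present ones, or None.
- robot.get_state(): the state.
- robot.grab_frame(name): name is "scene" or "side" or "wrist"; returns the picture (400x640x3 uint8, red, green, blue); there is no depth.
- robot.camera_info(name): a dict with "fx", "fy", "cx", "cy" (pixels), "dist" ([k1, k2, p1, p2, k3] as OpenCV has them; the pictures are not rectified), "rvec" (rotation vector, rad) and "tvec" (3), from world to camera coordinates, as OpenCV has them. Camera axes: x right, y down, z forward; pixel columns grow to the right and rows downward; lengths in m; the calibration is good to about 2 mm. A picture is of the moment at which its call begins: read the wrist's pose just before it. camera_info takes no time and is no camera call; for the wrist camera it gives the pose at the moment of the call.
A pose or a line that the arm cannot do raises robot.PlanningError and nothing moves.
- robot.sign_off(): hands the job in; it is judged then, once.
The state is a dict: "time": time; "qpos": joint angles; "joint_vel": joint speeds; "effort": joint torques, N m; "ee_pos": TCP position; "tool_rot": TCP orientation; "force": force on the tool from outside, world axes, zero at the start; "moment": the same for the moment, N m; "opening": finger opening in m; "grasp_force": force on a finger pad.
Only numpy, scipy, OpenCV 4.12 (cv2) and the standard library are available. Lean on these libraries where they do the work, as an engineer would, in place of code of your own. Each camera call takes 0.05 s, during which the arm holds its last target. There are 200 camera calls.

## Working session

There is one attempt and no reset: what is moved stays moved. The work goes in short steps, each a Python script; the robot and the scene stay as the last script left them, time stands still between calls to the robot, and variables do not carry over. Pictures are saved under pics/ and viewed, at most 10 in all, crops included, and the job is handed in when it is done.

```bash
mkdir -p pics; ls; python3 - <<'E'
from rig import robot
import cv2,numpy as np
for n in("scene","side","wrist"):
    ci=robot.camera_info(n); im=robot.grab_frame(n); cv2.imwrite(f"pics/{n}0.png",im[:,:,::-1])
    R=cv2.Rodrigues(np.array(ci["rvec"]))[0]; print(n,ci["fx"],ci["cx"],ci["cy"],ci["dist"],-R.T@np.array(ci["tvec"]).ravel(),R[2])
s=robot.get_state();print(s["time"],s["tool_rot"],s["opening"])
E
```

```text
pics
rig.py
scene 430.5733413599947 324.73972806363093 198.85270293849914 [0.00687739 0.         0.         0.         0.        ] [-0.02742326  0.51610784  0.64246387] [ 0.63061187 -0.55165683 -0.54589689]
side 447.6899157925266 320.0377479309912 199.20981203129367 [-0.00812391  0.          0.          0.          0.        ] [ 1.40961173 -0.03416253  0.7763682 ] [-0.81344505  0.02655913 -0.58103507]
wrist 348.53186921559046 318.26742634247233 205.1805163601997 [-0.03082527  0.          0.          0.          0.        ] [ 0.30743573 -0.55122581  0.38411281] [-0.26924608 -0.10471936 -0.95736117]
0.15 [[ 9.31298400e-01  3.64256917e-01 -4.35237448e-04]
 [ 3.64257167e-01 -9.31297993e-01  8.74468479e-04]
 [-8.68045698e-05 -9.72929455e-04 -9.99999523e-01]] 0.09388761670638317
```

View pics/scene0.png

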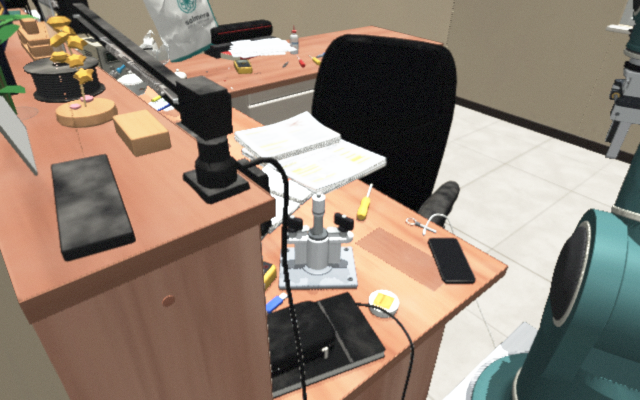

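View pics/side0.png

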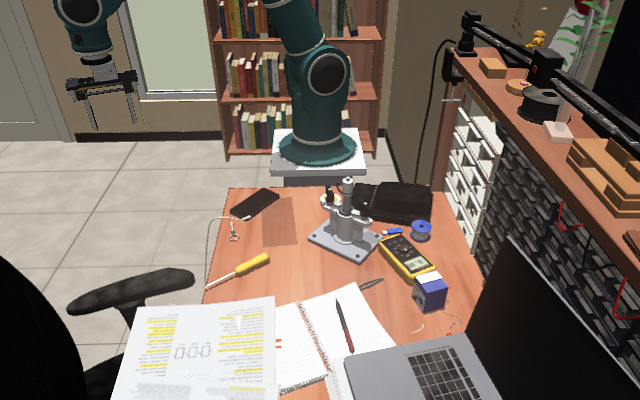

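The scene view shows the stand with its spigot at (319,203), and the knobs at about (295,223) and (343,222). In the side view the spigot is at (347,187). The meter, USB stick, screwdriver and ring pin are all 10 cm or more from the stand.

```bash
cat > h.py <<'E'
from rig import robot
import cv2,numpy as np
def cam(n):
    c=robot.camera_info(n);R=cv2.Rodrigues(np.array(c["rvec"],float))[0];t=np.array(c["tvec"],float).ravel()
    return dict(K=np.array([[c["fx"],0,c["cx"]],[0,c["fy"],c["cy"]],[0,0,1]]),d=np.array(c["dist"],float),R=R,t=t,o=-R.T@t)
def ray(c,uv):
    p=cv2.undistortPoints(np.array([[uv]],float),c["K"],c["d"]).ravel()
    v=c["R"].T@np.array([*p,1]);return v/np.linalg.norm(v)
def tri(obs):
    A=0;b=0
    for c,uv in obs:
        v=ray(c,uv);P=np.eye(3)-np.outer(v,v);A=A+P;b=b+P@c["o"]
    x=np.linalg.solve(A,b)
    return x,[float(np.linalg.norm((np.eye(3)-np.outer(ray(c,uv),ray(c,uv)))@(x-c["o"]))) for c,uv in obs]
def onz(c,uv,z):
    v=ray(c,uv);return c["o"]+v*(z-c["o"][2])/v[2]
def down(a):  # tool down, tool y axis (closing) at world angle a
    y=np.array([np.cos(a),np.sin(a),0]);z=np.array([0,0,-1.]);return np.column_stack([np.cross(y,z),y,z])
def proj(c,X):
    return cv2.projectPoints(np.array([X],float),cv2.Rodrigues(c["R"])[0],c["t"],c["K"],c["d"])[0].ravel()
E
python3 - <<'E'
from h import *
s,d=cam("scene"),cam("side")
for a,b in(((319,196),(348,178)),((319,203),(347,186))): print(tri([(s,a),(d,b)]))
x=tri([(s,(319,196)),(d,(348,178))])[0]
st=robot.get_state();w=cam("wrist");print("cam in tool",np.array(st["tool_rot"]).T@(w["o"]-st["ee_pos"]),np.array(st["tool_rot"]).T@w["R"][2])
for p in ((272,272),(266,270)): print(onz(s,p,.35))
print([ (round(a,2), robot.ik([x[0]-.0,x[1],.36],down(a)) is not None) for a in np.arange(-3,3.2,.4)])
a=cv2.imread("pics/scene0.png")[170:300,260:380];b=cv2.imread("pics/side0.png")[160:270,290:400]
cv2.imwrite("pics/c1.png",np.hstack([cv2.resize(a,(390,422),interpolation=2),cv2.resize(b,(400,422),interpolation=2)]))
E
```

```text
(array([0.50708119, 0.06295156, 0.19244162]), [0.0004497574304170864, 0.00044975743041693463])
(array([0.51102185, 0.06021365, 0.17251994]), [0.0003681172695694443, 0.00036811726956946544])
cam in tool [ 0.08552116  0.00048694 -0.16022587] [-2.88803308e-01  5.33689911e-04  9.57388304e-01]
[0.24221782 0.3464564  0.35      ]
[0.2483007  0.34942223 0.35      ]
[(np.float64(-3.0), False), (np.float64(-2.6), True), (np.float64(-2.2), True), (np.float64(-1.8), True), (np.float64(-1.4), True), (np.float64(-1.0), True), (np.float64(-0.6), True), (np.float64(-0.2), True), (np.float64(0.2), True), (np.float64(0.6), True), (np.float64(1.0), True), (np.float64(1.4), True), (np.float64(1.8), True), (np.float64(2.2), True), (np.float64(2.6), True), (np.float64(3.0), True)]
```

View pics/c1.png

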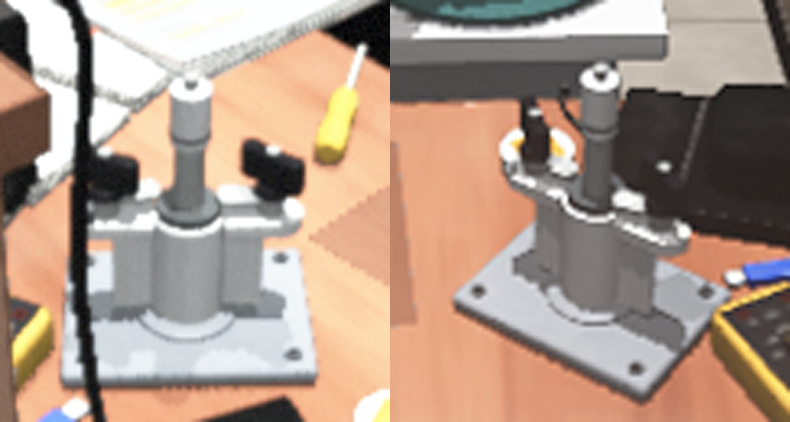

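The crop shows the stand's spigot, the black wings and the +y/−y lugs clearly. The stand is turned about 30–45° in the world frame. Next I'll take wrist views from above at two places.

```bash
python3 - <<'E'
from h import *
import pickle
V=[]
for i,(dx,dy) in enumerate(((0.03,-.07),(0.0,.05))):
    robot.move_ptp([.508+dx,.062+dy,.36],down(-1.2))
    robot.pause(.2); c=cam("wrist");im=robot.grab_frame("wrist")[:,:,::-1];V.append((c,im));cv2.imwrite(f"pics/w{i}.png",im)
    print(c["o"],proj(c,[.508,.062,.19]))
pickle.dump(V,open("V.pkl","wb"));print(robot.get_state()["time"],robot.get_state()["qpos"])
cv2.imwrite("pics/w01.png",cv2.resize(np.vstack([V[0][1],V[1][1]]),(480,600)))
E
```

```text
[0.61797354 0.02205932 0.52008211] [239.63508408 193.90990647]
[0.58830728 0.14144259 0.52006672] [363.53863753 208.93987729]
3.5833 [ 0.29508955  0.16844554 -0.64646947  1.66821024  0.10389183  1.3398618
 -1.56997901]
```

View pics/w01.png

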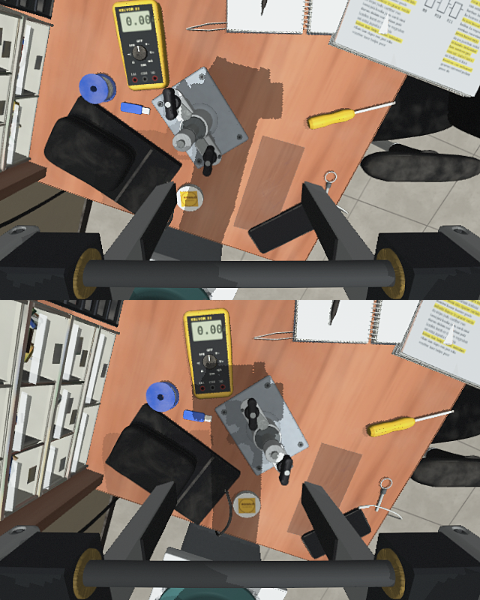

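The two views show the stand whole. In w0 (full-resolution pixels) the knobs are at about (229,141) and (279,216); in w1 they are at about (335,146) and (380,227). Next I'll mask the knobs and zoom in.

```bash
python3 - <<'E'
from h import *
import pickle
V=pickle.load(open("V.pkl","rb"))
boxes=[(190,85,340,250),(275,90,425,255)]
tiles=[]
for (c,im),(x0,y0,x1,y1) in zip(V,boxes):
    m=(im.max(2)<45).astype(np.uint8)
    g=np.zeros_like(m);g[y0:y1,x0:x1]=m[y0:y1,x0:x1]
    n,l,s,ce=cv2.connectedComponentsWithStats(g)
    for i in range(1,n):
        if s[i,4]>40: print(s[i],ce[i].round(1),cv2.minAreaRect(np.argwhere(l==i)[:,::-1].astype(np.float32)))
    t=im[y0:y1,x0:x1].copy()
    t=cv2.resize(t,None,fx=2.6,fy=3.6,interpolation=2);tiles.append(t)
cv2.imwrite("pics/z01.png",np.hstack(tiles))
E
```

```text
[220 117  21  42 298] [231.8 135.9] ((232.449462890625, 136.38638305664062), (41.53658676147461, 16.219511032104492), 77.31961059570312)
[ 190  182   52   68 2132] [209.6 220.8] ((215.5, 215.5), (67.0, 51.0), 90.0)
[270 194  19  41 444] [278.4 212.7] ((277.2987976074219, 213.9171600341797), (18.004026412963867, 39.65237045288086), 22.380136489868164)
[275  90  32  34 768] [289.9 105.6] ((290.5, 106.5), (33.0, 31.0), 90.0)
[326 131  19  43 471] [335.5 151.3] ((335.0, 152.0), (42.0, 18.0), 90.0)
[ 275  195   45   60 1694] [292.4 230.2] ((297.0, 224.5), (59.0, 44.0), 90.0)
[369 207  19  40 256] [376.8 223. ] ((376.65301513671875, 225.93911743164062), (16.956201553344727, 39.703102111816406), 7.352379322052002)
[403 245   9  10  57] [405.8 250.5] ((407.0, 249.5), (8.0, 9.0), 0.0)
```

View pics/z01.png

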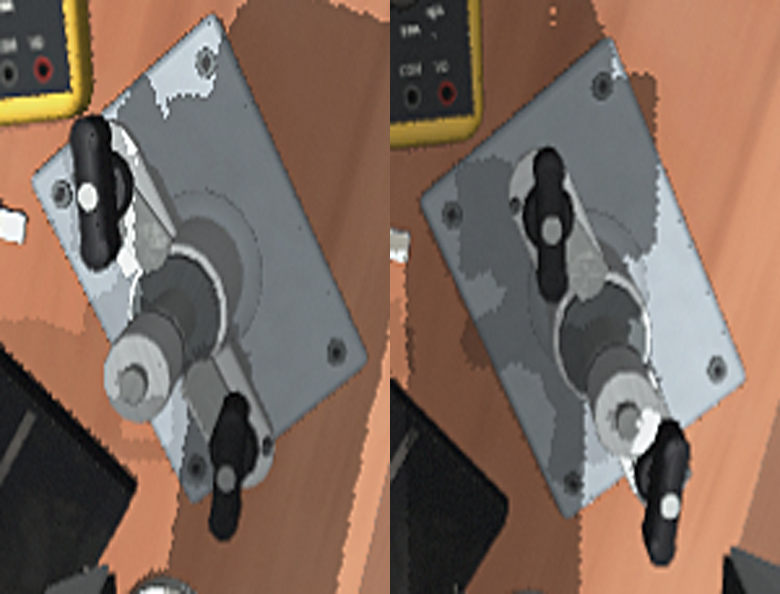

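The 4-view crop shows the wing cap screws and the stud. In w0, cap 1 is at (223.8,139.7), cap 2 at (277.3,218.1) and the stud at (240.8,191.4). In w1, cap 1 is at (336.9,153.6), cap 2 at (382.7,230.3) and the stud at (366.5,206.1). The base corners are visible too.

```bash
python3 - <<'E'
from h import *
import pickle
V=pickle.load(open("V.pkl","rb"));c0,c1=V[0][0],V[1][0]
f0=lambda p:(190+p[0]/2.6,85+p[1]/3.6)
f1=lambda p:(275+(p[0]-390)/2.6,90+p[1]/3.6)
P={"cap1":((88,197),(551,229)),"cap2":((227,479),(670,505)),"stud":((132,383),(628,418)),
"h1":((205,63),(602,86)),"h2":((336,352),(717,369)),"h3":((62,194),(452,214)),"h4":((195,467),(572,483)),
"k1":((213,14),(612,37)),"k2":((368,355),(745,380)),"k3":((35,180),(420,200)),"k4":((195,500),(570,515))}
X={}
for k,(a,b) in P.items():
    X[k],r=tri([(c0,f0(a)),(c1,f1(b))]);print(k,X[k].round(4),np.round(r[0],4))
for q in "hk":
    print(q,"centre",np.mean([X[f"{q}{i}"] for i in(1,2,3,4)],0),"long axis",np.degrees([np.arctan2(*(X[q+i]-X[q+j])[1::-1]) for i,j in(("1","2"),("3","4"))]),"size",[np.linalg.norm(X[q+i]-X[q+j]) for i,j in(("1","2"),("3","4"),("1","3"),("2","4"))])
d=X["cap1"]-X["cap2"];print("caps mid",(X["cap1"]+X["cap2"])/2,"sep",np.linalg.norm(d[:2]),"dir deg",np.degrees(np.arctan2(d[1],d[0])))
W={"k1":(((90,120),(100,262)),((547,155),(552,293))),"k2":(((237,400),(222,530)),((668,428),(659,555)))}
for k,(A,B) in W.items():
    for c,f,(p,q) in((c0,f0,A),(c1,f1,B)):
        e=onz(c,f(q),.1415)-onz(c,f(p),.1415);print(k,"wing deg",np.degrees(np.arctan2(e[1],e[0]))%180,np.linalg.norm(e))
E
```

```text
cap1 [0.5435 0.1022 0.1411] 0.0002
cap2 [0.4799 0.0189 0.1404] 0.0002
stud [0.5124 0.0613 0.1941] 0.0003
h1 [0.5906 0.0847 0.0179] 0.0
h2 [ 0.5092 -0.0219  0.0157] 0.0002
h3 [0.5144 0.1427 0.0145] 0.0001
h4 [0.4329 0.037  0.0163] 0.0001
k1 [0.6093 0.0868 0.0173] 0.0002
k2 [ 0.5117 -0.0405  0.0102] 0.0016
k3 [0.5115 0.1618 0.0013] 0.0001
k4 [0.4185 0.0323 0.0153] 0.0002
h centre [0.51176245 0.06063318 0.01609217] long axis [52.64549191 52.35461951] size [np.float64(0.13416019041954316), np.float64(0.1334693440440138), np.float64(0.09585074368802868), np.float64(0.09647038609089886)]
k centre [0.51274086 0.06008472 0.01103246] long axis [52.52017408 54.31650521] size [np.float64(0.16053395321471142), np.float64(0.15997351937239934), np.float64(0.1243213995158311), np.float64(0.11841511350517031)]
caps mid [0.51167672 0.06050777 0.14076297] sep 0.10479456203891166 dir deg 52.64296430106048
k1 wing deg 22.68840920913692 0.04201037674005401
k1 wing deg 24.849356742638832 0.0417242535225182
k2 wing deg 10.713968422528495 0.044246178624754724
k2 wing deg 18.839423282987752 0.04351089407978091
```

Everything agrees with the text: the caps are 105 mm apart (104 given) at z 0.141, the hole pattern is centred at (0.5118,0.0607), and the lug axis runs at 52.6°. Next is clamp 1.

```bash
cat > turn.py <<'E'
from h import *
def turn_start(p,wing,rng):
    # choose tool-y angle (wing normal or +180) for which the whole turn is in j7 range
    best=None
    for a in (wing+90,wing-90,wing+270):
        qs=[robot.ik([*p,.25],down(np.radians(a+d))) for d in range(0,rng,20)]
        if all(q is not None for q in qs):
            s=max(abs(q[6]) for q in qs); print(a,[round(float(q[6]),2) for q in qs])
            if best is None or s<best[0]: best=(s,a)
    return best[1]
def log(t):
    s=robot.get_state();print(t,round(s["time"],2),"F",np.round(s["force"],1),"Mz",np.round(s["moment"][2],3),"g",round(s["grasp_force"],1),"op",round(s["opening"],4),"p",np.round(s["ee_pos"],4))
    return s
E
python3 - <<'E'
from turn import *
p=np.array([.5435,.1022]);a=turn_start(p,23.8,100)
robot.gripper_to(.045)
robot.move_ptp([*p,.25],down(np.radians(a)));log("above")
hit=robot.move_linear([*p,.132],velocity=.1,threshold=8);log(f"down {hit}")
if not hit:
    robot.gripper_to(0);log("grip")
    for d in (6,12,18):
        robot.move_ptp([*p,.132],down(np.radians(a+d)));log(d)
E
```

```text
113.8 [1.38, 1.72, 2.07, 2.42, -2.75]
-66.2 [-1.57, -1.24, -0.9, -0.57, -0.24]
293.8 [-1.57, -1.24, -0.9, -0.57, -0.24]
above 5.01 F [-0.2  0.4  1.2] Mz 0.013 g 0.0 op 0.0451 p [0.5436 0.1027 0.251 ]
down False 6.34 F [ 0.4  0.2 -0.4] Mz 0.025 g 0.0 op 0.0452 p [0.5438 0.1023 0.1326]
grip 6.88 F [-1.7  4.5 -0.8] Mz -0.005 g 28.1 op 0.0196 p [0.5433 0.1028 0.132 ]
6 7.13 F [-1.4  5.9 -0.7] Mz 0.033 g 28.1 op 0.0195 p [0.5433 0.1029 0.132 ]
12 7.38 F [-2.   4.9 -0.3] Mz -0.001 g 28.2 op 0.0194 p [0.5433 0.1029 0.132 ]
18 7.63 F [-1.7  6.1  0.7] Mz 0.021 g 28.2 op 0.0194 p [0.5432 0.1029 0.132 ]
```

The opening is 19.5 mm where I expected 12 mm, so I'll look.

```bash
python3 - <<'E'
from h import *
c=cam("wrist");im=robot.grab_frame("wrist")[:,:,::-1]
u,v=proj(c,[.5435,.1022,.141]).astype(int);print(u,v)
s=im[max(0,v-110):v+90,max(0,u-130):u+130];w=cv2.resize(s,None,fx=1.5,fy=2.2,interpolation=2)
t=robot.grab_frame("scene")[190:260,270:380,::-1];t=cv2.resize(t,None,fx=3.5,fy=4.5,interpolation=2)
H=max(w.shape[0],t.shape[0]);f=lambda i:cv2.copyMakeBorder(i,0,H-i.shape[0],0,0,0)
o=np.hstack([f(w),f(t)]);print(o.shape);cv2.imwrite("pics/g1.png",o)
E
```

```text
317 283
(440, 775, 3)
```

View pics/g1.png

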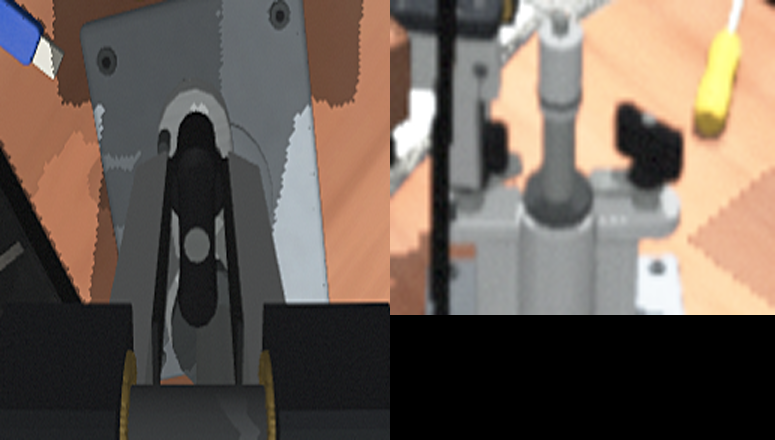

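The wing is aligned between the fingers after the 18° turn, but the tips are pinching the round hub at its foot. I'll regrip higher.

```bash
python3 - <<'E'
from turn import *
p=np.array([.5435,.1022]);a=-66.2
robot.gripper_to(.035)
robot.move_linear([*p,.141],velocity=.1);log("up")
robot.gripper_to(0);log("grip")
for d in (24,30,36,42):
    robot.move_ptp([*p,.141],down(np.radians(a+d)));log(d)
E
```

```text
up 8.45 F [0.3 0.2 0.3] Mz -0.008 g 0.0 op 0.0348 p [0.5439 0.1022 0.1416]
grip 8.94 F [-4.7  3.2  1.4] Mz 0.04 g 30.0 op 0.0115 p [0.543  0.1027 0.1408]
24 9.19 F [-4.7  4.3  2.1] Mz 0.065 g 30.0 op 0.0119 p [0.543  0.1027 0.1409]
30 9.44 F [-4.5  3.9  1.4] Mz 0.036 g 30.0 op 0.0118 p [0.543  0.1028 0.1409]
36 9.69 F [-3.9  4.4  2.1] Mz 0.037 g 30.0 op 0.0117 p [0.543  0.1027 0.1408]
42 9.94 F [-4.4  4.3  2.4] Mz 0.084 g 30.0 op 0.0117 p [0.543  0.1027 0.1409]
```

```bash
python3 - <<'E'
from turn import *
p=np.array([.5427,.1031]);a=-66.2
for d in list(range(48,64,6))+list(range(63,92,3)):
    robot.move_ptp([*p,.141],down(np.radians(a+d)));robot.pause(.05)
    s=log(d);y=s["tool_rot"];print(round(float(np.degrees(np.arctan2(y[1][1],y[0][1]))-a-d),2))
    if abs(s["moment"][2])>.25: break
E
```

```text
48 10.24 F [ 1.4 -0.4 -2.7] Mz 0.008 g 30.0 op 0.0122 p [0.5428 0.1029 0.1409]
-0.2
54 10.54 F [ 2.8 -0.6 -4.8] Mz 0.085 g 30.0 op 0.0119 p [0.5428 0.1029 0.1409]
-0.29
60 10.84 F [ 3.8 -0.5 -6.3] Mz 0.083 g 30.0 op 0.0116 p [0.5428 0.1029 0.1409]
-0.31
63 11.14 F [ 4.4 -1.  -7.9] Mz 0.079 g 30.0 op 0.0114 p [0.5428 0.1029 0.141 ]
-0.2
66 11.44 F [ 4.9 -1.8 -8.8] Mz 0.066 g 30.0 op 0.0117 p [0.5428 0.103  0.1409]
-0.19
69 11.74 F [ 5.1 -1.9 -8.4] Mz 0.015 g 30.0 op 0.0118 p [0.5428 0.1029 0.1409]
-0.23
72 12.04 F [ 4.6 -1.4 -6.9] Mz -0.619 g 30.8 op 0.0119 p [0.5427 0.103  0.141 ]
-0.22
```

Clamp 1 is at its stop: the torque jumped to 0.62 N m with the wing at about 95°. Symmetry says wing 2, now at about 15°, should stop at the same angle.

```bash
python3 - <<'E'
from turn import *
p=np.array([.5427,.1031]);a=-66.2
robot.move_ptp([*p,.141],down(np.radians(a+71)))
robot.gripper_to(.032);robot.move_linear([*p,.25],velocity=.2);log("off")
p=np.array([.4799,.0189]);a=15-90
robot.gripper_to(.045)
robot.move_ptp([*p,.25],down(np.radians(a)));log("above")
hit=robot.move_linear([*p,.141],velocity=.1,threshold=8);log(f"down {hit}")
assert not hit
robot.gripper_to(0);s=log("grip")
p=(p+(np.array(s["ee_pos"])[:2]-p)*1.3) 
for d in list(range(8,64,8))+list(range(62,92,3)):
    robot.move_ptp([*p,.141],down(np.radians(a+d)));robot.pause(.05)
    s=log(d)
    if abs(s["moment"][2])>.3 or np.hypot(*s["force"][:2])>11: break
E
```

```text
off 13.52 F [-0.2 -0.3  0.2] Mz -0.011 g 0.0 op 0.0318 p [0.5423 0.1027 0.249 ]
above 15.0 F [ 0.4 -0.7  0.2] Mz -0.01 g 0.0 op 0.0448 p [0.4801 0.0193 0.25  ]
down False 16.24 F [ 1.  -0.3 -0.3] Mz 0.015 g 0.0 op 0.0448 p [0.4802 0.0189 0.1415]
grip 16.86 F [-3.3  7.7  4.4] Mz -0.075 g 30.0 op 0.0117 p [0.4796 0.02   0.1411]
8 17.16 F [-1.6 -0.7  3.7] Mz 0.081 g 30.0 op 0.0117 p [0.4795 0.0202 0.1411]
16 17.47 F [-1.7 -1.6  4.4] Mz 0.037 g 30.0 op 0.0117 p [0.4795 0.0202 0.1411]
24 17.77 F [-1.2 -1.7  5.7] Mz 0.019 g 30.0 op 0.0117 p [0.4795 0.0202 0.1411]
32 18.08 F [-0.1 -1.9  5.5] Mz 0.013 g 30.0 op 0.0113 p [0.4795 0.0202 0.1411]
40 18.38 F [-1.6 -3.2  6.3] Mz 0.065 g 30.0 op 0.0115 p [0.4796 0.0201 0.1411]
48 18.68 F [-1.2 -2.3  5.3] Mz 0.066 g 30.0 op 0.0115 p [0.4796 0.0202 0.1411]
56 18.98 F [-1.3 -2.2  7.3] Mz 0.052 g 30.0 op 0.0117 p [0.4796 0.0202 0.1411]
62 19.28 F [-1.4 -2.2  6.3] Mz 0.055 g 30.0 op 0.0113 p [0.4796 0.0202 0.1411]
65 19.58 F [-0.9 -3.1  6.4] Mz 0.015 g 30.0 op 0.0117 p [0.4796 0.0202 0.1411]
68 19.88 F [-0.5 -2.9  6.3] Mz 0.025 g 30.0 op 0.0116 p [0.4796 0.0202 0.1411]
71 20.18 F [-1.3 -3.4  6.8] Mz 0.01 g 30.0 op 0.0115 p [0.4796 0.0202 0.1411]
74 20.48 F [-0.9 -3.6  6. ] Mz 0.043 g 30.0 op 0.0119 p [0.4796 0.0202 0.1411]
77 20.78 F [-1.1 -2.4  7.1] Mz 0.019 g 30.0 op 0.0118 p [0.4796 0.0202 0.1411]
80 21.08 F [-0.5 -3.1  6.4] Mz -0.378 g 30.1 op 0.0117 p [0.4796 0.0202 0.1411]
```

Clamp 2 is also at its stop, at 0.38 N m with the wing at 95°, matching clamp 1. I'll release it and re-measure the stud and wings from above.

```bash
python3 - <<'E'
from turn import *
import pickle
p=[.4796,.0202]
robot.move_ptp([*p,.141],down(np.radians(4)))
robot.gripper_to(.032);robot.move_linear([*p,.25],velocity=.2)
V=[];T=[]
for dx,dy in ((0.03,-.05),(0.0,.05)):
    robot.move_ptp([.512+dx,.061+dy,.33],down(-.65));robot.pause(.2)
    c=cam("wrist");im=robot.grab_frame("wrist")[:,:,::-1];V.append((c,im))
    u,v=proj(c,[.512,.061,.15]).astype(int);x0,y0=max(0,u-75),max(0,v-80);print(x0,y0)
    t=im[y0:y0+170,x0:x0+150];T.append(cv2.resize(t,None,fx=2.6,fy=3.5,interpolation=2))
pickle.dump(V,open("V2.pkl","wb"));cv2.imwrite("pics/z2.png",np.hstack(T));log("")
E
```

```text
187 86
270 145
 24.26 F [ 0.4 -0.3  0.4] Mz 0.042 g 0.0 op 0.032 p [0.5123 0.1101 0.3299]
```

View pics/z2.png

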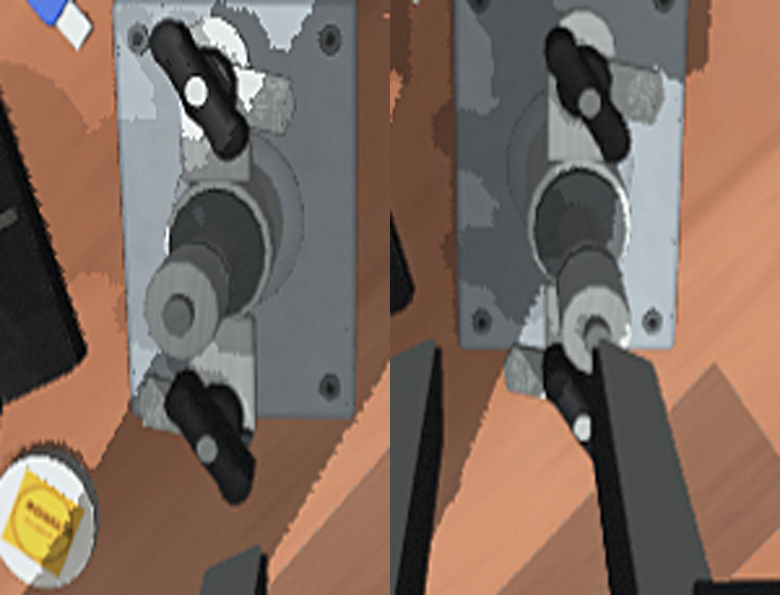

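Both ears now point sideways, well clear of the collar, and both wings sit at the same angle. The stud is at crop (180,315) and (597,332). Next I'll triangulate it, then grip and start the lift.

```bash
python3 - <<'E'
from turn import *
import pickle
V=pickle.load(open("V2.pkl","rb"))
f0=lambda p:(187+p[0]/2.6,86+p[1]/3.5); f1=lambda p:(270+(p[0]-390)/2.6,145+p[1]/3.5)
for n,a,b in (("stud",(180,315),(597,332)),("cap1",(196,93),(590,102)),("cap2",(207,450),(583,428)),("rim",(220,250),(581,225))):
    print(n,tri([(V[0][0],f0(a)),(V[1][0],f1(b))]),onz(V[0][0],f0(a),{"s":.197,"c":.1415,"r":.095}[n[0]]))
p=np.array([.5118,.0612]);R=down(-.65)
robot.gripper_to(.06)
robot.move_ptp([*p,.25],R)
hit=robot.move_linear([*p,.172],velocity=.12,threshold=8);log(f"down {hit}")
assert not hit
robot.gripper_to(0);log("grip")
E
```

```text
stud (array([0.51201578, 0.06029004, 0.18949162]), [0.0004437559991406513, 0.0004437559991405101]) [0.51363303 0.06060941 0.197     ]
cap1 (array([0.54378405, 0.10178563, 0.14140639]), [0.0003318024065221214, 0.0003318024065222128]) [0.54347648 0.10168681 0.1415    ]
cap2 (array([0.48030554, 0.01891368, 0.14136239]), [0.00010548564556620128, 0.00010548564556637004]) [0.48045724 0.01897117 0.1415    ]
rim (array([0.51346755, 0.06036338, 0.0960478 ]), [0.0002310218983790955, 0.00023102189837888846]) [0.51348095 0.06038124 0.095     ]
down False 26.15 F [ 0.1  0.1 -1.2] Mz 0.003 g 0.0 op 0.0598 p [0.5122 0.0615 0.1727]
grip 26.78 F [ 0.1 -0.6  0.5] Mz -0.044 g 30.0 op 0.0253 p [0.5118 0.0612 0.172 ]
```

The spigot is gripped (26 mm) with almost no side force. I'll lift it 49 mm in stages and watch the forces.

```bash
python3 - <<'E'
from turn import *
s=robot.get_state();p=np.array([.5118,.0612]);z0=s["ee_pos"][2]
for dz in (.008,.016,.024,.032,.041,.049):
    hit=robot.move_linear([*p,z0+dz],velocity=.03,threshold=25);s=log(f"{dz} {hit} M{np.round(robot.get_state()['moment'],2)}")
    if hit: break
robot.pause(.3);log("end")
im=robot.grab_frame("side")[150:260,290:400,::-1];sc=robot.grab_frame("scene")[165:275,265:375,::-1]
cv2.imwrite("pics/l1.png",np.hstack([cv2.resize(i,(395,395),interpolation=2) for i in(im,sc)]))
E
```

```text
0.008 False M[ 0.01  0.   -0.03] 27.2 F [-0.3 -0.2 -3. ] Mz -0.032 g 30.0 op 0.0256 p [0.5119 0.0611 0.1802]
0.016 False M[ 0.03 -0.02  0.05] 27.62 F [-0.  -0.5 -3.5] Mz 0.048 g 30.0 op 0.0254 p [0.5119 0.0612 0.1882]
0.024 False M[-0.08 -0.01 -0.03] 28.03 F [ 0.   0.7 -2.7] Mz -0.027 g 30.0 op 0.0258 p [0.5119 0.0612 0.1962]
0.032 False M[-0.02  0.01 -0.  ] 28.45 F [ 0.   0.8 -2.1] Mz -0.004 g 30.0 op 0.0253 p [0.5119 0.0612 0.2042]
0.041 False M[-0.04 -0.09 -0.06] 28.9 F [-0.6 -0.2 -3. ] Mz -0.059 g 30.0 op 0.0256 p [0.5119 0.0612 0.2132]
0.049 False M[ 0.01 -0.   -0.02] 29.32 F [ 0.2  0.1 -2.7] Mz -0.021 g 30.0 op 0.0255 p [0.5119 0.0612 0.2212]
end 29.62 F [-0.3  0.4 -3.2] Mz 0.076 g 30.0 op 0.0256 p [0.5117 0.0612 0.221 ]
```

View pics/l1.png

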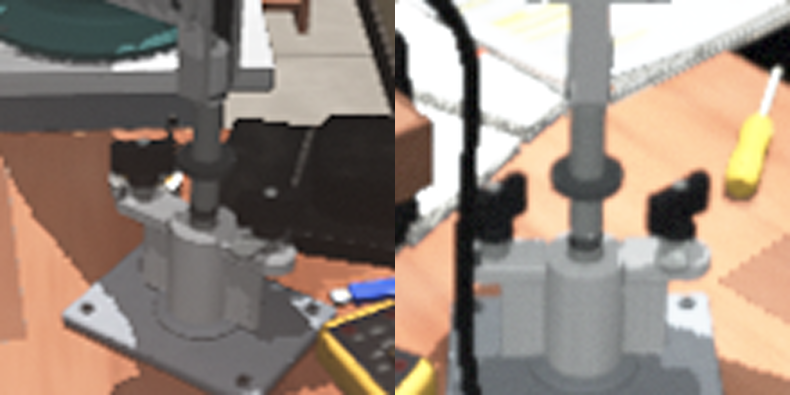

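The column is up with the dark groove standing just above the rim, at (585,240) in the scene crop. The collar is well clear, the stand is still flat in place, and the measured load is about 3 N, which is the column's own weight.

```bash
python3 -c "
from rig import robot
print(robot.sign_off())"
```

```text
the job is handed in; nothing more can be done
None
```

I handed the job in at about 30 s of the 64 s allowed: both clamps are at their stops, and the gripper still holds the column raised 49 mm, which should put the pin hole about 11 mm above the rim; the judge's verdict was not shown.

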